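Hang the shield door on the optics housing and set the light path

ROBOT

A 6-joint arm with a two-finger parallel gripper is mounted at the origin on the work surface. World frame = base frame: x ahead of the robot, y to its left, z up, the work surface at z = 0. Lengths are in m, angles in rad, forces in N, time in s.
With the tool pointing down it reaches from about 0.425 to 0.925 m from the base axis. Payload 12.5 kg.
Tool frame: the origin (TCP) lies on the mounting face of the last link; the fingertips stand 173 mm ahead of it and the grasp point (between the pads) lies 155 mm ahead of it; z points along the fingers, y is the line along which they close (so a half turn about z gives the same grasp; the last joint's range is limited). The gripper opens to 85 mm and grips with 20 to 120 N. Pads are 22 mm wide; open, the fingers measure 114 mm over their backs; the gripper's body (76 mm by 85 mm) begins 54 mm behind the grasp point. The pads swing forward as they close: fully open they stand 13 mm farther back than shut.
Start: joints at [1.236, 0.491, 1.559, -0, 1.092, -0.106], TCP at [0.142, 0.609, 0.405] pointing down, gripper open.
Joint ranges: [-3.1, 3.1], [-0.84, 2.19], [0.05, 2.79], [-1.13, 4.28], [0.06, 2.93], [-2.69, 2.69]. Speed limits (rad/s): [2.22, 2.22, 2.79, 3.14, 3.14, 3.14].

INTERFACE

Orientations are given as a 3x3 rotation matrix whose columns are the frame's x, y, z axes.
In Python, from plant import manip gives the robot as it stands.
- The arm moves only by the tool play_rows, never from a script. Its argument "series" is a list of rows, each an object of numbers: "tx", "ty", "tz": the shift along the tool's x, y, z in cm; "roll": the turn about the tool's z in rad; "grip": the finger opening in cm, from 0 to 8.54. A call has 1 to 20 rows; each row shifts and turns the commanded pose from where the row before left it, along the tool's axes as they then stand; what a row does not reach is not made up. A row lasts 1/10 s, in which the tool goes at most 50 mm and 8.59 degrees, less where a joint would pass 70% of its speed; a pose out of reach is approached as far as the arm can. A call with a gripper value outside its range is refused whole. The fingers move at their own pace and stop on an object; the grip force is fixed at half the most. Time passes only in rows, so rows that do not move let the fingers close. It gives the time, the measured TCP pose, the force, the opening and the grip force at its end, in the units of the state.
- manip.get_obs(): the state, without advancing time (a new reading comes with each control period).
- manip.camera(name): name is "side" or "top"; returns a dict with "color" (420x560x3 uint8, red, green, blue), "mtx" (3x3 intrinsics, pixels), "k1" (the pictures are not rectified: a ray, as slopes to the right and down, at radius r is drawn at 1 + k1 r^2 times it, then the intrinsics apply), "camera_from_world" (4x4, takes a point from world to camera coordinates). Camera axes: x right, y down, z forward; pixel columns grow to the right and rows downward; lengths in m; the calibration is good to about 2 mm. A picture is of the moment at which its call begins. There is no depth.
- manip.job_done(): hands the job in; it is judged then, once.
The state is a dict: "t": time; "q": joint angles; "qd": joint speeds; "joint_efforts": joint torques, N m; "eef_pos": TCP position; "ee_rot": TCP orientation; "wrist_force": force on the tool from outside, world axes, zero at the start; "torque": the same for the moment, N m; "finger_gap": finger opening in m; "finger_force": force on a finger pad.
Only numpy, scipy, OpenCV 4.12 (cv2) and the standard library are available. Lean on these libraries where they do the work, as an engineer would, in place of code of your own. Each camera call takes 0.05 s, during which the arm holds its last target. There are 200 camera calls.

TASK

Get the rig ready for imaging: take the shield door from its leaning rack, bring it in front of the black housing and lower it gently so that both hinge knuckles go fully down over their pins, leaving it hanging shut across the opening. Also push the red beam-splitter rod in to its middle click, and leave the other things on the table where they are.

Things in the scene. Friction and masses are not known exactly. Their poses are not given: they have to be found in the camera images.
- door: Loose lift-off shield door, 0.18 to 0.36 kg: aluminium panel 110 wide x 6 thick x 120 high mm, blue patch on its outer face, white grip tab on top, two brass knuckles on one edge. Origin: middle of its lower edge, mid-thickness; +x to the knuckles, -y out of the blue face, +z to the tab. Starts in the rack, z axis 35 degrees (0.61 rad) off vertical, blue face up. No reading while held.
- door_grip (a point): Middle of the white grip tab (50 wide x 12 thick x 45 high mm, centred on the panel's top edge), 150 mm above the panel's lower edge, 15 mm below the tab's top, 30 mm above the panel. Axes as the door's. Pinch across the thickness (y), fingers along the door's -z.
- knuckle_low (a point): Centre of the lower mouth of the lower knuckle, at (66, 0, 8) mm in the door's frame. Each knuckle is a brass tube open at both ends, 19 mm outside, 11 mm bore, 18 mm long, its axis along the door's z.
- knuckle_high (a point): Centre of the lower mouth of the upper knuckle, at (66, 0, 90) mm in the door's frame, in line with the lower knuckle.
- housing: Fixed housing: black chamber (130 x 140 x 128 mm high) open to -y, with a blue jamb; at +x of it a white block (112 mm high, eyepiece tube on top). Origin on the table under the hung door: shut and home, the door has the housing's axes and its origin is at (0, 0, 12) mm here, 3 mm clear of the jamb. +x towards the hinge, +y into the chamber, z up. In front (-y) 70 mm of table is free.
- pin_low (a point): Foot of the lower hinge pin, on its aluminium bracket, at (66, 0, 20) mm in the housing's frame (same axes). Both pins are brass, upright, 8 mm thick, 16 mm tall, the last 6 mm tapering to a 3 mm tip. knuckle_low is here when the door is home.
- pin_high (a point): Foot of the upper pin, 82 mm straight above the lower one; knuckle_high is here when home. Brackets are 18 mm wide, 8 mm thick, joined to the housing at +y. As the pins stand one above the other, the door must come in from the -y side, raised 20 to 50 mm, then go straight down.
- rod (a joint): Beam-splitter push-pull rod, m along the housing's +y: 0 fully out (the start), 0.012 middle click, 0.024 fully in. It springs to the nearest of these three clicks from up to about 5 mm away; pushing it out of a click takes about 6 to 8 N.
- rod_knob (a point): Centre of the red knob on the rod's end: a cylinder 24 mm thick, 22 mm long, lying along the rod (housing y), 75 mm above the table, at (145, rod position - 35, 75) mm in the housing's frame, same axes. Pinch from above across x, push towards +y. The white block's face is at y = +30 mm.
- rack: Fixed wooden rack holding the stowed door: base 80 x 130 x 8 mm, a lip, and a backrest 80 wide x 85 mm long leaning 35 degrees from vertical towards +y. Origin under the base; x along the lip, z up. The door's lower edge rests at about (0, -55, 24) mm, so its tab stands out above the backrest.
- oil: Amber oil bottle, 28 mm thick, 60 mm high; bystander; origin at its foot.
- weight: Black disc weight, 40 mm wide, 14 mm high; bystander; origin at its underside.
- objective: White can for an objective, 32 mm thick, 48 mm high; bystander; origin at its foot.
- dish: Glass dish, 60 mm wide, 16 mm high; bystander; origin at its underside.
- driver: Screwdriver lying on the table, 150 mm long; bystander.
- slides: Blue open slide box 100 x 70 x 35 mm; bystander; origin under its middle.
Things that resemble listed ones, but are neither listed nor needed, are in the scene too. What is shaped like the door but turquoise is not meant.

How it is judged:
By the outcome, as a careful person would: the job done as asked, in the order asked, and still so for the second after the job is handed in, with the robot touching nothing.
It also fails if it takes over 54 s, if anything falls off the work surface, if the arm or the gripper's body presses on something with over 40 N, if the wrist force passes 120 N, or if a joint passes its speed limit or range.

## Working session

There is one attempt and no reset: what is moved stays moved. The work goes in short steps, Python scripts to look and compute and a tool call to move; the robot and the scene stay as the last step left them, time stands still between calls to the robot, and variables do not carry over. Pictures are saved under pics/ and viewed, at most 10 in all, crops included, and the job is handed in when it is done.

Besides the shell and the picture viewer there is one more tool, called after "Call:" by a JSON object that holds its "name" and its "arguments", one argument or row to a line. play_rows: Moves the arm, as the interface text tells. Its arguments: {"type":"object","properties":{"series":{"type":"array"}},"required":["series"]}

```bash
ls; mkdir -p pics
cat > h.py <<'E'
import numpy as np, cv2
from plant import manip
def cam(n,save=None):
    c=manip.camera(n)
    if save: cv2.imwrite('pics/'+save,c['color'][:,:,::-1])
    return c
def proj(c,p):
    p=np.asarray(p,float).reshape(-1,3); T=np.array(c['camera_from_world'])
    v=p@T[:3,:3].T+T[:3,3]; s=v[:,:2]/v[:,2:]; r2=(s**2).sum(1,keepdims=True)
    s=s*(1+c['k1']*r2); M=np.array(c['mtx']); return s*[M[0,0],M[1,1]]+M[:2,2]
def ray(c,px):
    M=np.array(c['mtx']); d=(np.asarray(px,float)-M[:2,2])/[M[0,0],M[1,1]]; s=d.copy()
    for _ in range(20): s=d/(1+c['k1']*(s@s))
    T=np.array(c['camera_from_world']); R=T[:3,:3]
    v=R.T@np.append(s,1); return -R.T@T[:3,3], v/np.linalg.norm(v)
def onz(c,px,z):
    o,v=ray(c,px); return o+v*(z-o[2])/v[2]
def tri(c1,p1,c2,p2):
    A=0;b=0
    for o,v in (ray(c1,p1),ray(c2,p2)):
        P=np.eye(3)-np.outer(v,v); A=A+P; b=b+P@o
    return np.linalg.solve(A,b)
E
python3 - <<'E'
from h import *
for n in ('side','top'):
    c=cam(n,n+'0.png'); o,v=ray(c,[280,210]); print(n,o,v,c['k1'],c['mtx'])
o=manip.get_obs(); print(o['t'],o['eef_pos'],o['ee_rot'],o['finger_gap'])
E
```

```text
pics
side [0.42722325 0.79778981 0.62489623] [ 0.12177202 -0.85398722 -0.50584326] -0.09708421190614837 [[403.50475343   0.         277.43254396]
 [  0.         403.50475343 207.03848091]
 [  0.           0.           1.        ]]
top [ 0.32335808 -0.09074434  1.18148163] [ 0.17890138 -0.01465319 -0.98375789] -0.02421064217000588 [[427.47188285   0.         282.46955873]
 [  0.         427.47188285 205.88277072]
 [  0.           0.           1.        ]]
0.1 [0.14172295 0.60869141 0.40419151] [[-9.73943644e-01  2.26789929e-01 -3.26402656e-04]
 [ 2.26790139e-01  9.73943197e-01 -9.38935757e-04]
 [ 1.04956473e-04 -9.88495417e-04 -9.99999506e-01]] 0.08528376118629864
```

View pics/top0.png

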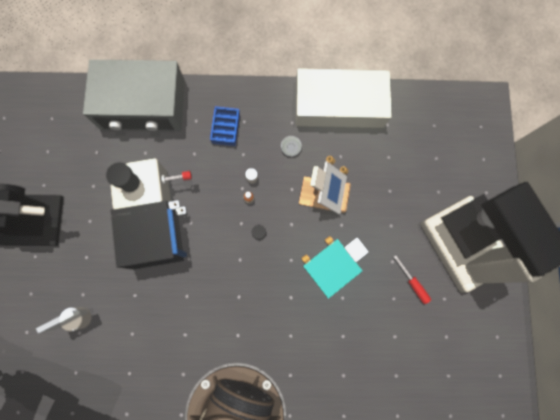

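View pics/side0.png

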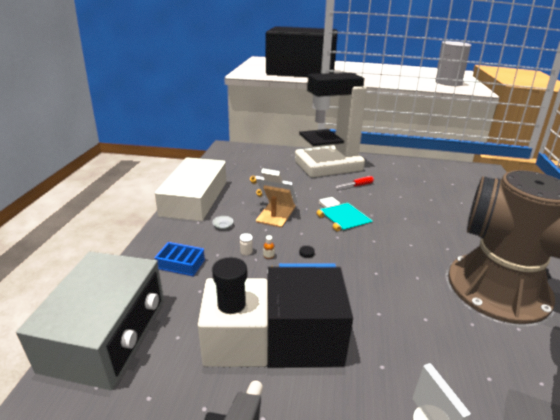

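The top view shows the door in its rack at (330,187), with its blue patch up, the tab on the left and the knuckles on the upper side. The housing is at (145,235) with its blue jamb at (173,230). The brackets are at (177,208) and the red knob at (187,175).

Look-alikes:
- **Door:** turquoise door (333,268) is not it; choose (330,187).
- **Rod knob:** screwdriver handle (420,290) and white box knobs (115,125) are not it; choose (187,175).
- **Housing:** grey box (130,95) and black stage (545,225) are not it.

I'll check these in one close crop.

Run:
```python
from h import *
t=cam('top'); s=cam('side')
def cr(c,x,y,w,h,k): return cv2.resize(c['color'][y:y+h,x:x+w,::-1],None,fx=k,fy=k,interpolation=cv2.INTER_CUBIC)
a=np.hstack([cr(t,290,145,80,60,5),cr(t,100,150,100,75,4)])
b=np.hstack([cr(s,240,160,80,60,5),cr(s,190,240,160,120,2.5)])
cv2.imwrite('pics/crop1.png',np.vstack([a,b]))
def blobs(c,lo,hi,amin=8):
    hsv=cv2.cvtColor(c['color'],cv2.COLOR_RGB2HSV); m=cv2.inRange(hsv,lo,hi)
    n,l,st,ce=cv2.connectedComponentsWithStats(m)
    return [(st[i][4],ce[i].round(1).tolist(),st[i][:4].tolist()) for i in range(1,n) if st[i][4]>=amin]
for n,c in (('top',t),('side',s)):
    print(n,'red',blobs(c,(0,170,110),(6,255,255)),blobs(c,(174,170,110),(180,255,255)))
    print(n,'blue',blobs(c,(100,130,60),(118,255,255),15))
    print(n,'brass',blobs(c,(12,120,100),(24,255,255)))
```

```text
top red [(np.int32(24), [186.3, 174.7], [184, 173, 6, 5]), (np.int32(166), [419.8, 290.7], [411, 279, 19, 24])] []
top blue [(np.int32(763), [224.6, 125.8], [211, 107, 28, 36]), (np.int32(175), [172.2, 232.4], [168, 210, 10, 44])]
top brass [(np.int32(25), [330.0, 159.1], [327, 157, 7, 5]), (np.int32(20), [343.7, 169.5], [341, 168, 6, 4]), (np.int32(29), [328.6, 239.9], [326, 237, 6, 7]), (np.int32(32), [305.2, 258.4], [302, 256, 7, 6])]
side red [(np.int32(106), [363.7, 180.5], [355, 177, 18, 9])] []
side blue [(np.int32(24411), [174.5, 62.4], [75, 0, 251, 150]), (np.int32(151), [341.4, 4.9], [335, 0, 14, 11]), (np.int32(206), [359.4, 5.4], [351, 0, 18, 12]), (np.int32(229), [379.4, 6.0], [370, 0, 19, 14]), (np.int32(252), [399.6, 6.6], [390, 0, 20, 15]), (np.int32(278), [419.7, 7.3], [410, 0, 20, 16]), (np.int32(302), [440.0, 8.0], [430, 0, 21, 18]), (np.int32(327), [460.4, 8.7], [451, 0, 20, 19]), (np.int32(329), [480.4, 10.6], [471, 1, 20, 20]), (np.int32(26), [504.4, 0.3], [495, 0, 17, 2]), (np.int32(62), [523.7, 1.3], [515, 0, 18, 4]), (np.int32(97), [543.9, 2.4], [535, 0, 18, 
[... 2928 characters left out ...]
), [525.5, 132.0], [519, 125, 14, 14]), (np.int32(60), [550.4, 140.8], [547, 133, 8, 16]), (np.int32(75), [557.2, 148.2], [554, 139, 6, 18]), (np.int32(9), [492.3, 140.3], [489, 140, 7, 2]), (np.int32(21), [507.0, 141.8], [500, 141, 14, 3]), (np.int32(18), [522.4, 143.4], [517, 143, 11, 2]), (np.int32(744), [148.9, 151.1], [100, 144, 103, 14]), (np.int32(12), [554.2, 160.5], [552, 158, 5, 6]), (np.int32(34), [252.5, 179.1], [250, 176, 6, 7]), (np.int32(759), [278.1, 204.4], [257, 186, 38, 41]), (np.int32(32), [258.6, 192.3], [256, 189, 6, 7]), (np.int32(34), [319.6, 213.4], [317, 210, 7, 7]), (np.int32(39), [335.8, 227.1], [333, 223, 7, 8]), (np.int32(57), [268.4, 246.1], [264, 243, 10, 7])]
```

View pics/crop1.png

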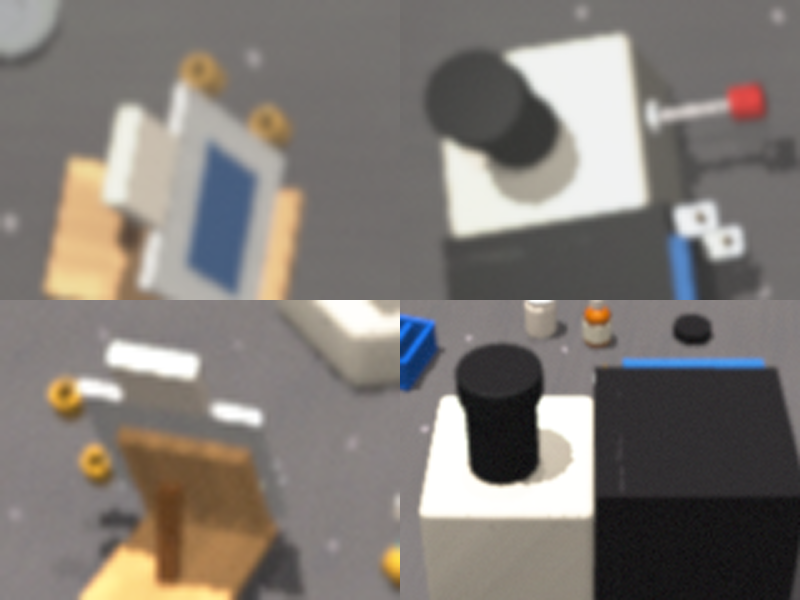

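The crop confirms the choices: grey-aluminium door with blue patch, white tab and brass knuckles in the wooden rack, and a red knob on the rod. The upper hinge bracket is at top (174,204.5), the lower at (181,210). Next I triangulate.

Run:
```python
from h import *
np.set_printoptions(precision=4,suppress=True)
t=cam('top'); s=cam('side')
ku=tri(t,(330,159.1),s,(252.5,179.1)); kl=tri(t,(343.7,169.5),s,(258.6,192.3)); tab=tri(t,(314.5,176),s,(270.4,172))
print('ku',ku,'kl',kl,'d',np.linalg.norm(ku-kl),'tabtop',tab)
z=(ku-kl)/np.linalg.norm(ku-kl); print('z',z,'yaw of lean',np.arctan2(z[1],z[0]))
tc=[onz(t,p,0.16) for p in((316.4,166),(313,186))]; print('tab ends',tc)
a,b=onz(t,(156.25,158.75),.112),onz(t,(162,201.75),.112); print('block edge',a,b,'yaw',np.arctan2(*(a-b)[1::-1]))
m=cv2.inRange(cv2.cvtColor(t['color'],cv2.COLOR_RGB2HSV),(100,130,60),(118,255,255)); m[:,:160]=0;m[:,190:]=0;m[:200]=0
pts=cv2.findNonZero(m)[:,0].astype(float); vx=cv2.fitLine(pts.astype(np.float32),2,0,.01,.01).ravel(); 
p=[onz(t,vx[2:]+k*vx[:2],.12) for k in(-18,18)]; d=p[0]-p[1]; d*=np.sign(d[0]); print('jamb',p,'yaw',np.arctan2(d[1],d[0]))
print('pinU',onz(t,(174.2,204.5),.108),'pinL',onz(t,(180.7,210.2),.024),'knob',onz(t,(186.3,174.7),.083))
# side: chamber top edges
a,b=onz(s,(190+195/2.5,240+68/2.5),.128),onz(s,(190+378/2.5,240+68/2.5),.128);print('chamber front edge',a,b,np.arctan2(*(a-b)[1::-1]))
a,b=onz(s,(190+195/2.5,240+195/2.5),.128),onz(s,(190+400/2.5,240+195/2.5),.128);print('chamber back edge',a,b,np.arctan2(*(a-b)[1::-1]))
```

```text
ku [ 0.6574 -0.236   0.107 ] kl [ 0.649 -0.283  0.04 ] d 0.082230413558669 tabtop [ 0.5973 -0.1904  0.1565]
z [0.1029 0.5712 0.8144] yaw of lean 1.3925082777134952
tab ends [array([ 0.6217, -0.1948,  0.16  ]), array([ 0.5705, -0.1863,  0.16  ])]
block edge [0.6474 0.2158 0.112 ] [0.5341 0.1935 0.112 ] yaw 0.19505627150336827
jamb [array([0.5   , 0.1695, 0.12  ]), array([0.4108, 0.1525, 0.12  ])] yaw 0.18881913761365832
pinU [0.5283 0.163  0.108 ] pinL [0.5287 0.1642 0.024 ] knob [0.6138 0.1419 0.083 ]
chamber front edge [0.5354 0.1825 0.128 ] [0.3933 0.1557 0.128 ] 0.18660177022286623
chamber back edge [0.5108 0.3164 0.128 ] [0.3744 0.2919 0.128 ] 0.17779116404571457
```

Call:
{"name": "play_rows", "arguments": {
  "series": [
    {"roll":-0.054,"tz":-1,"grip":6.0},
    {"tx":-4,"ty":-3,"tz":-0.5,"grip":6},
    {"tx":-4,"ty":-3,"tz":-0.5,"grip":6},
    {"tx":-4,"ty":-3,"tz":-0.5,"grip":6},
    {"tx":-4,"ty":-3,"tz":-0.5,"grip":6},
    {"tx":-4,"ty":-3,"tz":-0.5,"grip":6},
    {"tx":-4,"ty":-3,"tz":-0.5,"grip":6},
    {"tx":-4,"ty":-3,"tz":-0.5,"grip":6},
    {"tx":-4,"ty":-3,"grip":6},
    {"tx":-2.4,"ty":-4.3,"grip":6},
    {"tx":-2.4,"ty":-4.3,"grip":6},
    {"tx":-2.4,"ty":-4.3,"grip":6},
    {"tx":-2.4,"ty":-4.3,"grip":6},
    {"tx":-2.4,"ty":-4.3,"grip":6},
    {"tx":-2.4,"ty":-4.3,"grip":6},
    {"tx":-2.4,"ty":-4.3,"grip":6},
    {"tx":-2.4,"ty":-4.3,"grip":6},
    {"tx":-2.4,"ty":-4.3,"grip":6},
    {"tx":-2.4,"ty":-4.3,"grip":6},
    {"tx":-2.4,"ty":-4.3,"grip":6}
  ]
}}

```text
$.series[0]: bad value
```

```bash
cat >> h.py <<'E'
np.set_printoptions(precision=4,suppress=True)
def to(target,yaw=None):  # yaw: wanted world angle of tool y; prints roll and shift (cm) in the tool axes after the roll
    o=manip.get_obs(); R=np.array(o['ee_rot']); p=np.array(o['eef_pos']); cur=np.arctan2(R[1,1],R[0,1])
    roll=0 if yaw is None else -((yaw-cur+np.pi)%(2*np.pi)-np.pi)
    c,s=np.cos(roll),np.sin(roll); R2=R@np.array([[c,-s,0],[s,c,0],[0,0,1]])
    print('t',o['t'],'pos',p,'yawY',cur,'gap',o['finger_gap'],'F',np.array(o['wrist_force']),'roll',roll,'shift cm',R2.T@(np.array(target)-p)*100)
def state(): to([0,0,0])
E
python3 - <<'E'
from h import *
to([.5971,-.1976,.295],1.396)
t=cam('top','top1.png'); s=cam('side')
print('tube top',tri(t,(119.5,174.5),s,(230,266)))
E
```

```text
t 0.3 pos [0.1417 0.6087 0.4045] yawY 1.3420011545217725 gap 0.08535257294466793 F [-0.3046 -0.0692  0.7079] roll -0.05399884547822742 shift cm [-58.8654 -71.4814  10.9692]
tube top [0.583  0.2762 0.196 ]
```

Call:
{"name": "play_rows", "arguments": {
  "series": [
    {"tx":0,"ty":0,"tz":-1,"roll":-0.054,"grip":6.0}
  ]
}}

```text
t: 0.5
eef_pos: [0.1417, 0.6086, 0.4137]
ee_rot: [[-0.985, 0.174, -0.001], [0.174, 0.985, -0.002], [0.0, -0.002, -1.0]]
wrist_force: [0.5, -0.8, -0.6]
finger_gap: 0.0726
finger_force: 0.0
```

Call:
{"name": "play_rows", "arguments": {
  "series": [
    {"tx":-4,"ty":-3,"tz":-0.5,"roll":0,"grip":6},
    {"tx":-4,"ty":-3,"tz":-0.5,"roll":0,"grip":6},
    {"tx":-4,"ty":-3,"tz":-0.5,"roll":0,"grip":6},
    {"tx":-4,"ty":-3,"tz":-0.5,"roll":0,"grip":6},
    {"tx":-4,"ty":-3,"tz":-0.5,"roll":0,"grip":6},
    {"tx":-4,"ty":-3,"tz":-0.5,"roll":0,"grip":6},
    {"tx":-4,"ty":-3,"tz":0,"roll":0,"grip":6},
    {"tx":-4,"ty":-3,"tz":0,"roll":0,"grip":6},
    {"tx":-2.4,"ty":-4.3,"tz":0,"roll":0,"grip":6},
    {"tx":-2.4,"ty":-4.3,"tz":0,"roll":0,"grip":6},
    {"tx":-2.4,"ty":-4.3,"tz":0,"roll":0,"grip":6},
    {"tx":-2.4,"ty":-4.3,"tz":0,"roll":0,"grip":6},
    {"tx":-2.4,"ty":-4.3,"tz":0,"roll":0,"grip":6},
    {"tx":-2.4,"ty":-4.3,"tz":0,"roll":0,"grip":6},
    {"tx":-2.4,"ty":-4.3,"tz":0,"roll":0,"grip":6},
    {"tx":-2.4,"ty":-4.3,"tz":0,"roll":0,"grip":6},
    {"tx":-2.4,"ty":-4.3,"tz":0,"roll":0,"grip":6},
    {"tx":-2.4,"ty":-4.3,"tz":0,"roll":0,"grip":6},
    {"tx":-2.4,"ty":-4.3,"tz":0,"roll":0,"grip":6},
    {"tx":0,"ty":0,"tz":0,"roll":0,"grip":6}
  ]
}}

```text
t: 2.5
eef_pos: [0.5927, -0.1988, 0.4436]
ee_rot: [[-0.984, 0.178, 0.0], [0.178, 0.984, -0.001], [-0.0, -0.001, -1.0]]
wrist_force: [-1.0, 0.9, -0.6]
finger_gap: 0.0598
finger_force: 0.0
```

Run:
```python
from h import *
to([.5971,-.1976,.295],1.396)
s=cam('side'); t=cam('top')
def cr(c,x,y,w,h,k): return cv2.resize(c['color'][y:y+h,x:x+w,::-1],None,fx=k,fy=k,interpolation=cv2.INTER_CUBIC)
cv2.imwrite('pics/c2.png',np.hstack([cr(s,220,100,100,140,4),cr(t,270,120,100,140,4)]))
```

```text
t 2.5 pos [ 0.5927 -0.1988  0.4436] yawY 1.3917995103210041 gap 0.059846884163981935 F [-0.9644  0.9088 -0.6012] roll -0.004200489678996 shift cm [-0.4042  0.2074 14.8629]
```

View pics/c2.png

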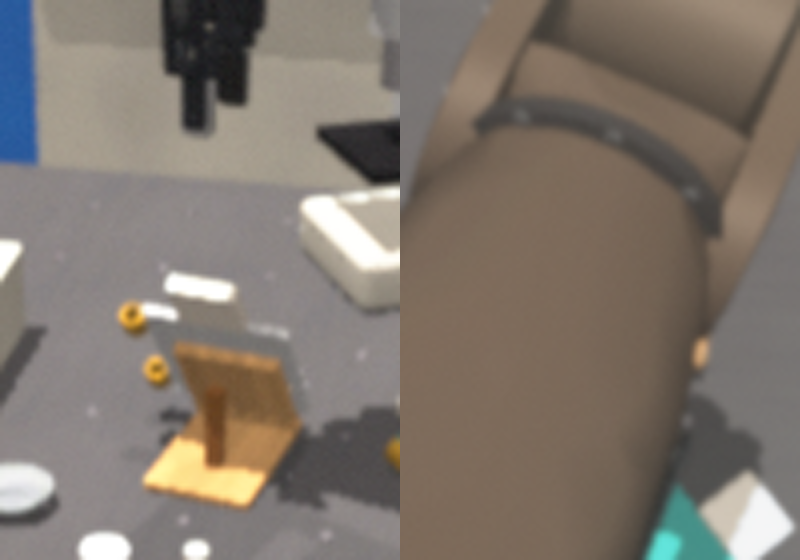

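Side view: both fingers are above the tab (tab top at crop (200,285)), lined up. The top view is blocked by the arm. I'll go down around the leaning tab, then stand the door upright with the rear finger, because the tool cannot tilt.

Call:
{"name": "play_rows", "arguments": {
  "series": [
    {"tx":-0.4,"ty":0.2,"tz":2.9,"roll":-0.004,"grip":6},
    {"tx":0,"ty":0,"tz":4,"roll":0,"grip":6},
    {"tx":0,"ty":0,"tz":4,"roll":0,"grip":6},
    {"tx":0,"ty":0,"tz":2.5,"roll":0,"grip":6},
    {"tx":0,"ty":0,"tz":1.5,"roll":0,"grip":6},
    {"tx":0,"ty":0,"tz":0,"roll":0,"grip":6},
    {"tx":0,"ty":0,"tz":0,"roll":0,"grip":6}
  ]
}}

```text
t: 3.3
eef_pos: [0.5962, -0.1917, 0.2963]
ee_rot: [[-0.986, 0.169, 0.0], [0.169, 0.986, -0.0], [-0.0, 0.0, -1.0]]
wrist_force: [0.7, -0.1, 1.5]
finger_gap: 0.0602
finger_force: 0.0
```

Call:
{"name": "play_rows", "arguments": {
  "series": [
    {"tx":0,"ty":-0.5,"tz":0,"roll":0,"grip":6},
    {"tx":0,"ty":-0.5,"tz":0,"roll":0,"grip":6},
    {"tx":0,"ty":-0.5,"tz":0,"roll":0,"grip":6},
    {"tx":0,"ty":-0.5,"tz":-0.45,"roll":0,"grip":5.75},
    {"tx":0,"ty":-0.5,"tz":-0.43,"roll":0,"grip":5.5},
    {"tx":0,"ty":-0.5,"tz":-0.41,"roll":0,"grip":5.25},
    {"tx":0,"ty":-0.5,"tz":-0.38,"roll":0,"grip":5.0},
    {"tx":0,"ty":-0.5,"tz":-0.35,"roll":0,"grip":4.75},
    {"tx":0,"ty":-0.5,"tz":-0.32,"roll":0,"grip":4.5},
    {"tx":0,"ty":-0.5,"tz":-0.29,"roll":0,"grip":4.25}
  ]
}}

```text
t: 4.3
eef_pos: [0.5875, -0.2423, 0.3221]
ee_rot: [[-0.985, 0.17, 0.0], [0.17, 0.985, 0.0], [-0.0, 0.0, -1.0]]
wrist_force: [-1.0, 1.1, -0.2]
finger_gap: 0.0426
finger_force: 0.2
```

Run:
```python
from h import *
state()
s=cam('side')
def cr(c,x,y,w,h,k): return cv2.resize(c['color'][y:y+h,x:x+w,::-1],None,fx=k,fy=k,interpolation=cv2.INTER_CUBIC)
cv2.imwrite('pics/c3.png',cr(s,220,120,100,110,5))
```

```text
t 4.3 pos [ 0.5875 -0.2423  0.3221] yawY 1.3999706991928649 gap 0.04260519081478859 F [-0.9954  1.0608 -0.2377] roll 0 shift cm [62.018  13.8902 32.2063]
```

View pics/c3.png

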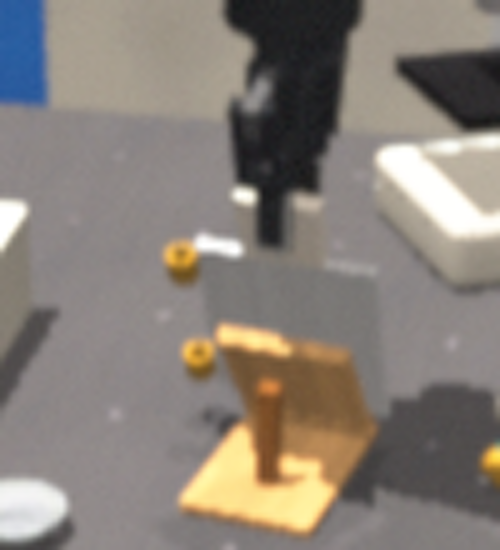

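The door is standing up against the rear finger as planned, with the fingers near the tab's middle (crop (270,215)). I'll finish raising it, close the grip, then lift.

Call:
{"name": "play_rows", "arguments": {
  "series": [
    {"tx":0,"ty":-0.5,"tz":-0.26,"roll":0,"grip":4.0},
    {"tx":0,"ty":-0.5,"tz":-0.22,"roll":0,"grip":3.75},
    {"tx":0,"ty":-0.5,"tz":-0.18,"roll":0,"grip":3.5},
    {"tx":0,"ty":-0.5,"tz":-0.14,"roll":0,"grip":3.25},
    {"tx":0,"ty":-0.5,"tz":-0.1,"roll":0,"grip":3.0},
    {"tx":0,"ty":-0.5,"tz":-0.05,"roll":0,"grip":2.75},
    {"tx":0,"ty":-0.5,"tz":-0.02,"roll":0,"grip":2.5},
    {"tx":0,"ty":-0.2,"tz":0,"roll":0,"grip":2.3},
    {"tx":0,"ty":0,"tz":0,"roll":0,"grip":2.1}
  ]
}}

```text
t: 5.25
eef_pos: [0.5812, -0.2786, 0.3314]
ee_rot: [[-0.985, 0.17, -0.0], [0.17, 0.985, 0.0], [0.0, 0.0, -1.0]]
wrist_force: [0.2, 0.5, 1.4]
finger_gap: 0.021
finger_force: 0.0
```

Call:
{"name": "play_rows", "arguments": {
  "series": [
    {"tx":0,"ty":0,"tz":0,"roll":0,"grip":1.7},
    {"tx":0,"ty":0,"tz":0,"roll":0,"grip":1.4},
    {"tx":0,"ty":0,"tz":0,"roll":0,"grip":1.2},
    {"tx":0,"ty":0,"tz":0,"roll":0,"grip":0.5},
    {"tx":0,"ty":0,"tz":0,"roll":0,"grip":0},
    {"tx":0,"ty":0,"tz":0,"roll":0,"grip":0},
    {"tx":0,"ty":0,"tz":0,"roll":0,"grip":0}
  ]
}}

```text
t: 5.95
eef_pos: [0.5813, -0.2785, 0.3316]
ee_rot: [[-0.985, 0.17, 0.0], [0.17, 0.985, -0.0], [-0.0, -0.0, -1.0]]
wrist_force: [-0.8, -1.3, 0.8]
finger_gap: 0.0113
finger_force: 58.4
```

Run:
```python
from h import *
state()
```

```text
t 5.95 pos [ 0.5813 -0.2785  0.3316] yawY 1.3999673813276519 gap 0.01133902594048592 F [-0.7784 -1.34    0.7868] roll 0 shift cm [62.0287 17.5665 33.1408]
```

Call:
{"name": "play_rows", "arguments": {
  "series": [
    {"tx":0,"ty":0,"tz":-0.5,"roll":0,"grip":0},
    {"tx":0,"ty":0,"tz":-1,"roll":0,"grip":0},
    {"tx":0,"ty":0,"tz":-1.5,"roll":0,"grip":0},
    {"tx":0,"ty":0,"tz":-2,"roll":0,"grip":0},
    {"tx":0,"ty":0,"tz":-2,"roll":0,"grip":0},
    {"tx":0,"ty":0,"tz":-2,"roll":0,"grip":0},
    {"tx":0,"ty":0,"tz":-1,"roll":0,"grip":0},
    {"tx":0,"ty":0,"tz":0,"roll":-0.09,"grip":0},
    {"tx":0,"ty":0,"tz":0,"roll":-0.09,"grip":0},
    {"tx":0,"ty":0,"tz":0,"roll":-0.09,"grip":0},
    {"tx":0,"ty":0,"tz":0,"roll":-0.089,"grip":0},
    {"tx":0,"ty":0,"tz":0,"roll":0,"grip":0},
    {"tx":0,"ty":0,"tz":0,"roll":0,"grip":0}
  ]
}}

```text
t: 7.25
eef_pos: [0.5813, -0.2782, 0.4314]
ee_rot: [[-0.983, -0.185, -0.0], [-0.185, 0.983, 0.0], [0.0, 0.0, -1.0]]
wrist_force: [-0.9, 1.2, -1.8]
finger_gap: 0.0113
finger_force: 58.5
```

Run:
```python
from h import *
to([.4768,.0825,.42],1.759)
s=cam('side');t=cam('top')
def cr(c,x,y,w,h,k): return cv2.resize(c['color'][y:y+h,x:x+w,::-1],None,fx=k,fy=k,interpolation=cv2.INTER_CUBIC)
cv2.imwrite('pics/c4.png',cr(s,210,70,120,140,4))
```

```text
t 7.25 pos [ 0.5813 -0.2782  0.4314] yawY 1.7565184007293182 gap 0.011314559081223403 F [-0.9074  1.155  -1.8492] roll -0.0024815992706814782 shift cm [ 3.516  37.3905  1.1612]
```

View pics/c4.png

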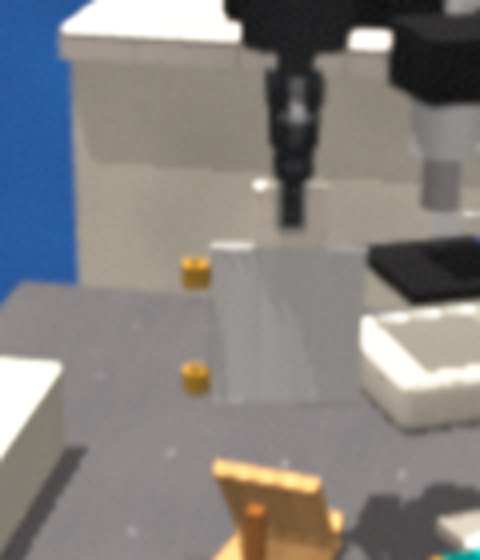

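The door hangs upright in the grip, with both knuckles visible at crop (195,272) and (195,378), one above the other. Next I carry it to a spot in front of the housing.

Call:
{"name": "play_rows", "arguments": {
  "series": [
    {"tx":0,"ty":1,"tz":0,"roll":-0.003,"grip":0},
    {"tx":0.3,"ty":2,"tz":0,"roll":0,"grip":0},
    {"tx":0.3,"ty":3,"tz":0.1,"roll":0,"grip":0},
    {"tx":0.3,"ty":3.3,"tz":0.1,"roll":0,"grip":0},
    {"tx":0.3,"ty":3.3,"tz":0.1,"roll":0,"grip":0},
    {"tx":0.3,"ty":3.3,"tz":0.1,"roll":0,"grip":0},
    {"tx":0.3,"ty":3.3,"tz":0.1,"roll":0,"grip":0},
    {"tx":0.3,"ty":3.3,"tz":0.1,"roll":0,"grip":0},
    {"tx":0.3,"ty":3.3,"tz":0.1,"roll":0,"grip":0},
    {"tx":0.3,"ty":3.3,"tz":0.1,"roll":0,"grip":0},
    {"tx":0.3,"ty":3.3,"tz":0.1,"roll":0,"grip":0},
    {"tx":0.3,"ty":2.5,"tz":0.1,"roll":0,"grip":0},
    {"tx":0.2,"ty":1.4,"tz":0.1,"roll":0,"grip":0},
    {"tx":0,"ty":0.4,"tz":0,"roll":0,"grip":0},
    {"tx":0,"ty":0,"tz":0,"roll":0,"grip":0},
    {"tx":0,"ty":0,"tz":0,"roll":0,"grip":0}
  ]
}}

```text
t: 8.95
eef_pos: [0.4776, 0.0747, 0.4206]
ee_rot: [[-0.982, -0.189, 0.0], [-0.189, 0.982, -0.0], [-0.0, -0.0, -1.0]]
wrist_force: [1.0, -1.2, -3.6]
finger_gap: 0.0111
finger_force: 58.7
```

Run:
```python
from h import *
to([.4768,.0825,.345],1.759)
s=cam('side');t=cam('top')
def cr(c,x,y,w,h,k): return cv2.resize(c['color'][y:y+h,x:x+w,::-1],None,fx=k,fy=k,interpolation=cv2.INTER_CUBIC)
cv2.imwrite('pics/c5.png',np.hstack([cr(t,130,130,100,150,4),cr(s,240,130,100,150,4)]))
o=manip.get_obs(); p=np.array(o['eef_pos']); R=np.array(o['ee_rot'])
# expected knuckle (door x = -tool x) in both pics
for z in (.099,.017):
    k=p+R[:,2]*.155-R[:,0]*.066+[0,0,z-.15]; print(k,proj(t,k),proj(s,k))
def blobs(c,lo,hi,amin,x0,y0,x1,y1):
    m=cv2.inRange(cv2.cvtColor(c['color'],cv2.COLOR_RGB2HSV),lo,hi); mm=m*0; mm[y0:y1,x0:x1]=m[y0:y1,x0:x1]
    n,l,st,ce=cv2.connectedComponentsWithStats(mm)
    return [(int(st[i][4]),ce[i].round(1).tolist(),st[i][:4].tolist()) for i in range(1,n) if st[i][4]>=amin]
print(blobs(t,(12,100,80),(26,255,255),4,130,130,230,280)); print(blobs(s,(12,100,80),(26,255,255),4,220,130,340,280))
```

```text
t 8.95 pos [0.4776 0.0747 0.4206] yawY 1.7613276758318852 gap 0.011094413406169394 F [ 0.9832 -1.2036 -3.6222] roll 0.002327675831885312 shift cm [-0.0693  0.7858  7.5587]
[0.5424 0.087  0.2145] [[197.1475 190.2469]] [[273.4902 204.863 ]]
[0.5424 0.087  0.1325] [[202.8141 197.5952]] [[272.8382 237.8916]]
[]
[(525, [272.0, 204.8], [256, 185, 34, 41]), (45, [335.7, 226.8], [332, 223, 8, 8]), (150, [271.1, 241.3], [264, 233, 14, 17])]
```

View pics/c5.png

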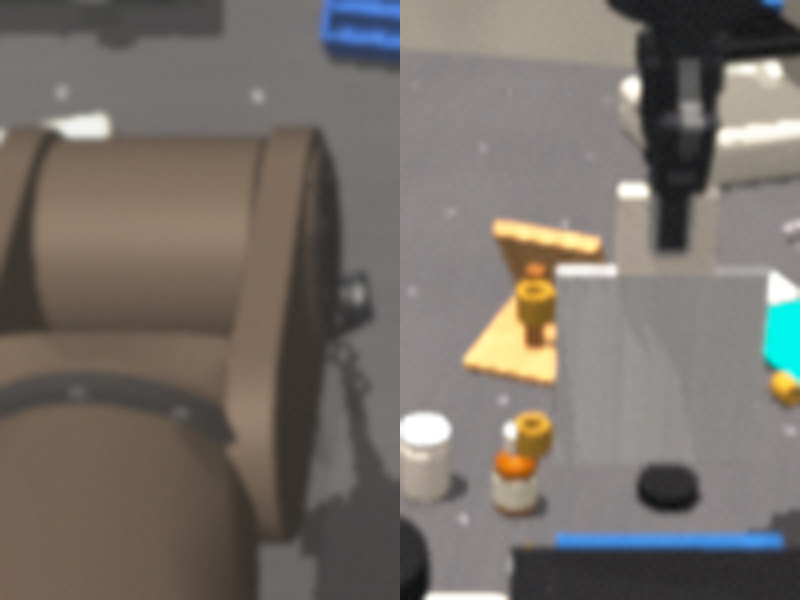

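The top view is hidden by the arm. In the side view the knuckles are at (273.7,205) and (273.5,238.7), within 1 px of where the grip predicts, so the grasp is well centred. I lower it to about 30 mm above home, then move in along +y.

Call:
{"name": "play_rows", "arguments": {
  "series": [
    {"tx":0,"ty":0.2,"tz":1.5,"roll":0.002,"grip":0},
    {"tx":0,"ty":0.2,"tz":2.5,"roll":0,"grip":0},
    {"tx":0,"ty":0.2,"tz":2,"roll":0,"grip":0},
    {"tx":0,"ty":0.2,"tz":1.3,"roll":0,"grip":0},
    {"tx":0,"ty":1,"tz":0,"roll":0,"grip":0},
    {"tx":0,"ty":1,"tz":0,"roll":0,"grip":0},
    {"tx":0,"ty":1,"tz":0,"roll":0,"grip":0},
    {"tx":0,"ty":1,"tz":0,"roll":0,"grip":0},
    {"tx":0,"ty":1,"tz":0,"roll":0,"grip":0},
    {"tx":0,"ty":0.5,"tz":0,"roll":0,"grip":0},
    {"tx":0,"ty":0,"tz":0,"roll":0,"grip":0},
    {"tx":0,"ty":0,"tz":0,"roll":0,"grip":0}
  ]
}}

```text
t: 10.25
eef_pos: [0.4654, 0.1373, 0.3476]
ee_rot: [[-0.982, -0.189, 0.0], [-0.189, 0.982, -0.0], [-0.0, -0.0, -1.0]]
wrist_force: [-0.3, -0.4, -2.3]
finger_gap: 0.0113
finger_force: 58.7
```

Run:
```python
from h import *
to([.4637,.1513,.347],1.759)
s=cam('side');t=cam('top')
def cr(c,x,y,w,h,k): return cv2.resize(c['color'][y:y+h,x:x+w,::-1],None,fx=k,fy=k,interpolation=cv2.INTER_CUBIC)
cv2.imwrite('pics/c6.png',np.hstack([cr(t,145,160,80,90,5),cr(s,240,180,80,90,5)]))
o=manip.get_obs(); p=np.array(o['eef_pos']); R=np.array(o['ee_rot'])
for z in (.108,.026):
    k=p+R[:,2]*.155-R[:,0]*.066+[0,0,z-.15]; print(k,proj(t,k),proj(s,k))
for z in (.118,.102): print('pin',proj(t,[.5285,.1636,z]),proj(s,[.5285,.1636,z]))
```

```text
t 10.25 pos [0.4654 0.1373 0.3476] yawY 1.7604685439879975 gap 0.011284446761095265 F [-0.2532 -0.4079 -2.2874] roll 0.0014685439879977835 shift cm [-0.0977  1.4081  0.06  ]
[0.5303 0.1494 0.1506] [[175.9295 200.4659]] [[273.6139 248.3987]]
[0.5303 0.1494 0.0686] [[182.8065 206.696 ]] [[272.9462 280.0425]]
pin [[173.0937 203.6537]] [[273.018  265.7419]]
pin [[174.5167 204.8605]] [[272.8892 271.9617]]
```

View pics/c6.png

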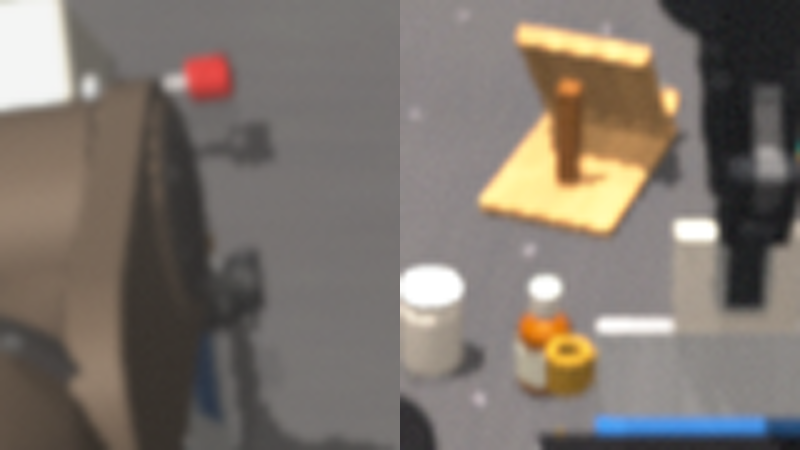

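Run:
```python
from h import *
s=manip.camera('side'); im=s['color']
print(im[263:269,264:282].astype(int).reshape(6,-1,3).tolist().__str__() if 0 else '')
hsv=cv2.cvtColor(im,cv2.COLOR_RGB2HSV)
for y in range(263,269): print(y,[tuple(map(int,im[y,x])) for x in range(267,278)])
for y in range(246,259): print(y,[(x,tuple(map(int,im[y,x]))) for x in range(267,282) if 12<=hsv[y,x,0]<=28 and hsv[y,x,1]>110][:1],[(x,tuple(map(int,im[y,x]))) for x in range(267,284) if 12<=hsv[y,x,0]<=28 and hsv[y,x,1]>110][-1:])
```

```text
263 [(139, 134, 134), (140, 134, 134), (142, 136, 136), (142, 136, 136), (140, 133, 132), (134, 129, 131), (135, 130, 133), (136, 131, 133), (135, 130, 130), (138, 131, 132), (137, 132, 134)]
264 [(140, 135, 136), (139, 132, 133), (141, 135, 135), (143, 137, 136), (142, 135, 131), (142, 133, 131), (137, 132, 132), (137, 131, 132), (137, 133, 132), (138, 133, 133), (139, 133, 137)]
265 [(137, 130, 132), (135, 129, 129), (135, 129, 127), (136, 129, 125), (144, 131, 120), (142, 128, 117), (134, 128, 124), (129, 125, 127), (128, 124, 123), (132, 126, 126), (132, 127, 129)]
266 [(125, 120, 121), (115, 108, 110), (112, 106, 104), (114, 107, 100), (122, 106, 91), (123, 108, 90), (110, 104, 98), (106, 102, 104), (105, 102, 102), (107, 102, 102), (107, 103, 106)]
267 [(116, 111, 112), (86, 82, 83), (75, 72, 72), (76, 71, 68), (82, 70, 63), (82, 71, 61), (73, 69, 65), (71, 69, 70), (72, 68, 70), (74, 71, 71), (72, 69, 71)]
268 [(121, 115, 115), (79, 75, 76), (52, 51, 51), (56, 52, 53), (57, 52, 54), (58, 53, 52), (54, 53, 53), (54, 52, 54), (56, 53, 54), (54, 49, 51), (54, 51, 54)]
246 [(267, (237, 139, 27))] [(274, (179, 136, 92))]
247 [(267, (216, 118, 22))] [(276, (217, 173, 116))]
248 [(267, (175, 95, 23))] [(277, (232, 185, 109))]
249 [(267, (148, 93, 54))] [(278, (208, 166, 112))]
250 [(268, (188, 150, 103))] [(278, (216, 165, 89))]
251 [(269, (213, 162, 83))] [(278, (186, 144, 72))]
252 [(269, (170, 133, 81))] [(278, (143, 111, 66))]
253 [(269, (151, 123, 78))] [(278, (128, 103, 70))]
254 [(269, (147, 118, 74))] [(278, (124, 101, 70))]
255 [(269, (148, 121, 79))] [(278, (125, 102, 70))]
256 [(269, (143, 113, 69))] [(277, (121, 93, 53))]
257 [(269, (130, 99, 58))] [(276, (120, 94, 52))]
258 [(269, (114, 84, 59))] [(275, (126, 99, 66))]
```

The side view shows the upper pin's tip at (271.5,265.5), while the knuckle is at 273.5. Relative to that pin the door needs about 2.5 mm more along +x than the top view suggested. I'll move in and descend carefully, watching the force.

Call:
{"name": "play_rows", "arguments": {
  "series": [
    {"tx":-0.17,"ty":0.7,"tz":0,"roll":0,"grip":0},
    {"tx":-0.17,"ty":0.66,"tz":0,"roll":0,"grip":0},
    {"tx":0,"ty":0,"tz":0,"roll":0,"grip":0},
    {"tx":0,"ty":0,"tz":0.5,"roll":0,"grip":0},
    {"tx":0,"ty":0,"tz":0.4,"roll":0,"grip":0},
    {"tx":0,"ty":0,"tz":0,"roll":0,"grip":0},
    {"tx":0,"ty":0,"tz":0,"roll":0,"grip":0}
  ]
}}

```text
t: 11.1
eef_pos: [0.4662, 0.1511, 0.3383]
ee_rot: [[-0.982, -0.188, -0.0], [-0.188, 0.982, -0.0], [0.0, 0.0, -1.0]]
wrist_force: [0.2, 0.7, -3.3]
finger_gap: 0.0113
finger_force: 58.9
```

Call:
{"name": "play_rows", "arguments": {
  "series": [
    {"tx":0,"ty":0,"tz":0.2,"roll":0,"grip":0},
    {"tx":0,"ty":0,"tz":0.2,"roll":0,"grip":0},
    {"tx":0,"ty":0,"tz":0.2,"roll":0,"grip":0},
    {"tx":0,"ty":0,"tz":0.2,"roll":0,"grip":0},
    {"tx":0,"ty":0,"tz":0,"roll":0,"grip":0}
  ]
}}

```text
t: 11.6
eef_pos: [0.4662, 0.1512, 0.3303]
ee_rot: [[-0.982, -0.188, -0.0], [-0.188, 0.982, 0.0], [0.0, 0.0, -1.0]]
wrist_force: [0.1, -0.1, -2.3]
finger_gap: 0.0112
finger_force: 58.9
```

Run:
```python
from h import *
to([.4637,.1513,.317],1.759)
print(manip.get_obs()['torque'])
s=manip.camera('side'); im=s['color']; hsv=cv2.cvtColor(im,cv2.COLOR_RGB2HSV)
for y in range(254,268): 
    xs=[x for x in range(266,284) if 12<=hsv[y,x,0]<=28 and hsv[y,x,1]>90]; print(y,xs[:1],xs[-1:])
```

```text
t 11.6 pos [0.4662 0.1512 0.3303] yawY 1.7599563228824144 gap 0.011240914322994166 F [ 0.1356 -0.1103 -2.2979] roll 0.0009563228824145398 shift cm [0.238  0.0569 1.3256]
[-0.0023  0.0289  0.0247]
254 [] []
255 [] []
256 [] []
257 [269] [274]
258 [267] [275]
259 [267] [276]
260 [267] [276]
261 [267] [277]
262 [267] [277]
263 [267] [277]
264 [267] [276]
265 [267] [276]
266 [268] [276]
267 [] []
```

Call:
{"name": "play_rows", "arguments": {
  "series": [
    {"tx":0,"ty":0,"tz":0.15,"roll":0,"grip":0},
    {"tx":0,"ty":0,"tz":0.15,"roll":0,"grip":0},
    {"tx":0,"ty":0,"tz":0,"roll":0,"grip":0}
  ]
}}

```text
t: 11.95
eef_pos: [0.4661, 0.1512, 0.3274]
ee_rot: [[-0.982, -0.188, -0.0], [-0.188, 0.982, 0.0], [0.0, 0.0, -1.0]]
wrist_force: [-0.1, 0.2, -1.8]
finger_gap: 0.0113
finger_force: 58.9
```

Call:
{"name": "play_rows", "arguments": {
  "series": [
    {"tx":0,"ty":0,"tz":0.15,"roll":0,"grip":0},
    {"tx":0,"ty":0,"tz":0.15,"roll":0,"grip":0},
    {"tx":0,"ty":0,"tz":0,"roll":0,"grip":0}
  ]
}}

```text
t: 12.25
eef_pos: [0.4661, 0.1512, 0.3243]
ee_rot: [[-0.982, -0.188, -0.0], [-0.188, 0.982, 0.0], [0.0, 0.0, -1.0]]
wrist_force: [-0.2, 0.5, -2.3]
finger_gap: 0.0111
finger_force: 58.9
```

Call:
{"name": "play_rows", "arguments": {
  "series": [
    {"tx":0,"ty":0,"tz":0.15,"roll":0,"grip":0},
    {"tx":0,"ty":0,"tz":0.15,"roll":0,"grip":0},
    {"tx":0,"ty":0,"tz":0,"roll":0,"grip":0}
  ]
}}

```text
t: 12.55
eef_pos: [0.4661, 0.1512, 0.3213]
ee_rot: [[-0.982, -0.188, -0.0], [-0.188, 0.982, 0.0], [0.0, 0.0, -1.0]]
wrist_force: [-0.1, -0.5, -2.9]
finger_gap: 0.0111
finger_force: 58.9
```

Call:
{"name": "play_rows", "arguments": {
  "series": [
    {"tx":0,"ty":0,"tz":0.1,"roll":0,"grip":0},
    {"tx":0,"ty":0,"tz":0.1,"roll":0,"grip":0},
    {"tx":0,"ty":0,"tz":0,"roll":0,"grip":0}
  ]
}}

```text
t: 12.85
eef_pos: [0.4662, 0.1512, 0.3194]
ee_rot: [[-0.982, -0.188, -0.0], [-0.188, 0.982, 0.0], [0.0, 0.0, -1.0]]
wrist_force: [-0.4, -0.5, -2.4]
finger_gap: 0.0113
finger_force: 58.9
```

Call:
{"name": "play_rows", "arguments": {
  "series": [
    {"tx":0,"ty":0,"tz":0.1,"roll":0,"grip":0},
    {"tx":0,"ty":0,"tz":0.1,"roll":0,"grip":0},
    {"tx":0,"ty":0,"tz":0,"roll":0,"grip":0}
  ]
}}

```text
t: 13.15
eef_pos: [0.4659, 0.1512, 0.3187]
ee_rot: [[-0.982, -0.188, 0.001], [-0.188, 0.982, 0.0], [-0.001, 0.0, -1.0]]
wrist_force: [-7.8, -1.8, 14.2]
finger_gap: 0.0114
finger_force: 61.7
```

Call:
{"name": "play_rows", "arguments": {
  "series": [
    {"tx":0,"ty":0,"tz":0.1,"roll":0,"grip":0},
    {"tx":0,"ty":0,"tz":0,"roll":0,"grip":0}
  ]
}}

```text
t: 13.35
eef_pos: [0.4656, 0.1511, 0.3182]
ee_rot: [[-0.982, -0.188, 0.001], [-0.188, 0.982, -0.0], [-0.001, -0.0, -1.0]]
wrist_force: [-11.7, -3.6, 23.1]
finger_gap: 0.0111
finger_force: 63.0
```

Run:
```python
from h import *
state(); print(manip.get_obs()['torque'])
s=cam('side');t=cam('top')
def cr(c,x,y,w,h,k): return cv2.resize(c['color'][y:y+h,x:x+w,::-1],None,fx=k,fy=k,interpolation=cv2.INTER_CUBIC)
cv2.imwrite('pics/c7.png',np.hstack([cr(t,145,160,80,90,5),cr(s,240,210,80,90,5)]))
```

```text
t 13.35 pos [0.4656 0.1511 0.3182] yawY 1.7601099972431107 gap 0.011055686943362177 F [-11.7463  -3.6136  23.0742] roll 0 shift cm [48.5958 -6.0707 31.7877]
[-0.5901  1.2259 -0.1179]
```

View pics/c7.png

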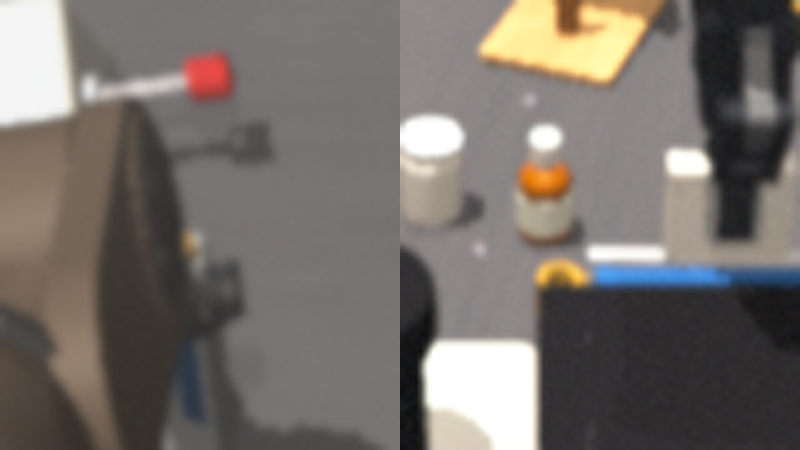

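Contact came at the expected home height (TCP 0.319), and the upper knuckle is down level with the jamb top at crop (560,275). The pins must be inside, since a miss would have stopped about 14 mm higher. I'll ease off, then release gently.

Call:
{"name": "play_rows", "arguments": {
  "series": [
    {"tx":0,"ty":0,"tz":-0.15,"roll":0,"grip":0},
    {"tx":0,"ty":0,"tz":-0.05,"roll":0,"grip":0},
    {"tx":0,"ty":0,"tz":0,"roll":0,"grip":0}
  ]
}}

```text
t: 13.75
eef_pos: [0.4662, 0.1512, 0.3186]
ee_rot: [[-0.982, -0.188, -0.0], [-0.188, 0.982, 0.0], [-0.0, 0.0, -1.0]]
wrist_force: [-2.3, -0.7, 4.6]
finger_gap: 0.0111
finger_force: 59.9
```

Call:
{"name": "play_rows", "arguments": {
  "series": [
    {"tx":0,"ty":0,"tz":0,"roll":0,"grip":1.15},
    {"tx":0,"ty":0,"tz":0,"roll":0,"grip":1.3},
    {"tx":0,"ty":0,"tz":0,"roll":0,"grip":1.5},
    {"tx":0,"ty":0,"tz":0,"roll":0,"grip":2},
    {"tx":0,"ty":0,"tz":0,"roll":0,"grip":2.5},
    {"tx":0,"ty":0,"tz":0,"roll":0,"grip":3},
    {"tx":0,"ty":0,"tz":0,"roll":0,"grip":3}
  ]
}}

```text
t: 14.45
eef_pos: [0.4662, 0.1512, 0.3185]
ee_rot: [[-0.982, -0.188, 0.0], [-0.188, 0.982, 0.0], [-0.0, 0.0, -1.0]]
wrist_force: [-0.6, -0.5, -0.3]
finger_gap: 0.03
finger_force: 0.0
```

Run:
```python
from h import *
state()
s=cam('side');t=cam('top')
im=s['color']; hsv=cv2.cvtColor(im,cv2.COLOR_RGB2HSV)
for y in range(258,270): 
    xs=[x for x in range(264,284) if 12<=hsv[y,x,0]<=28 and hsv[y,x,1]>90]; print(y,xs[:1],xs[-1:])
p=np.array([.4637,.1513,.012]); X=np.array([.9824,.1869,0])
print('home pred: knuckle top',proj(s,p+X*.0675+[0,0,.108]),'tab top ends',[proj(s,p+X*(k+.002)+[0,0,.177]) for k in(-.025,.025)])
g=cv2.cvtColor(im,cv2.COLOR_RGB2GRAY)
```

```text
t 14.45 pos [0.4662 0.1512 0.3185] yawY 1.7599551609596533 gap 0.02998310041240103 F [-0.6005 -0.5129 -0.2742] roll 0 shift cm [48.6343 -6.0847 31.8484]
258 [268] [269]
259 [] []
260 [] []
261 [] []
262 [270] [275]
263 [269] [276]
264 [268] [277]
265 [268] [277]
266 [268] [277]
267 [269] [277]
268 [] []
269 [] []
home pred: knuckle top [[272.2655 264.9625]] tab top ends [array([[319.7376, 236.6414]]), array([[293.8802, 236.5735]])]
```

Call:
{"name": "play_rows", "arguments": {
  "series": [
    {"tx":0,"ty":0,"tz":-1,"roll":0,"grip":3},
    {"tx":0,"ty":0,"tz":-2.5,"roll":0,"grip":3},
    {"tx":0,"ty":0,"tz":-3.5,"roll":0,"grip":3},
    {"tx":0,"ty":0,"tz":-3,"roll":0,"grip":3},
    {"tx":0,"ty":0,"tz":0,"roll":0.14,"grip":4.5},
    {"tx":0,"ty":0,"tz":0,"roll":0.143,"grip":4.5},
    {"tx":0,"ty":0,"tz":0,"roll":0.143,"grip":4.5},
    {"tx":0,"ty":0,"tz":0,"roll":0.143,"grip":4.5},
    {"tx":0,"ty":0,"tz":0,"roll":0.143,"grip":4.5},
    {"tx":0,"ty":0,"tz":0,"roll":0.143,"grip":4.5},
    {"tx":0,"ty":0,"tz":0,"roll":0.143,"grip":4.5},
    {"tx":0,"ty":0,"tz":0,"roll":0.143,"grip":4.5},
    {"tx":0,"ty":0,"tz":0,"roll":0.143,"grip":4.5},
    {"tx":0,"ty":0,"tz":0,"roll":0.143,"grip":4.5},
    {"tx":0,"ty":0,"tz":0,"roll":0.145,"grip":4.5},
    {"tx":0,"ty":0,"tz":0,"roll":0,"grip":4.5}
  ]
}}

```text
t: 16.15
eef_pos: [0.466, 0.1512, 0.4192]
ee_rot: [[-0.185, 0.983, 0.001], [0.983, 0.185, 0.0], [0.0, 0.001, -1.0]]
wrist_force: [1.0, 0.5, -0.1]
finger_gap: 0.045
finger_force: 0.0
```

Run:
```python
from h import *
to([.6145,.143,.23],.188)
s=cam('side');t=cam('top')
def cr(c,x,y,w,h,k): return cv2.resize(c['color'][y:y+h,x:x+w,::-1],None,fx=k,fy=k,interpolation=cv2.INTER_CUBIC)
cv2.imwrite('pics/c8.png',np.hstack([cr(t,145,160,80,110,5),cr(s,240,210,80,110,5)]))
m=cv2.inRange(cv2.cvtColor(t['color'],cv2.COLOR_RGB2HSV),(0,170,110),(6,255,255)); m[:,230:]=0
q=cv2.findNonZero(m)[:,0]; print('red',q.mean(0),q.min(0),q.max(0),onz(t,q.mean(0),.083))
```

```text
t 16.15 pos [0.466  0.1512 0.4192] yawY 0.1858329673725185 gap 0.04496336947236061 F [ 0.9959  0.4672 -0.0722] roll -0.0021670326274816354 shift cm [-3.579  14.4213 18.9322]
red [186.4    174.9429] [183 172] [189 178] [0.6131 0.1416 0.083 ]
```

View pics/c8.png

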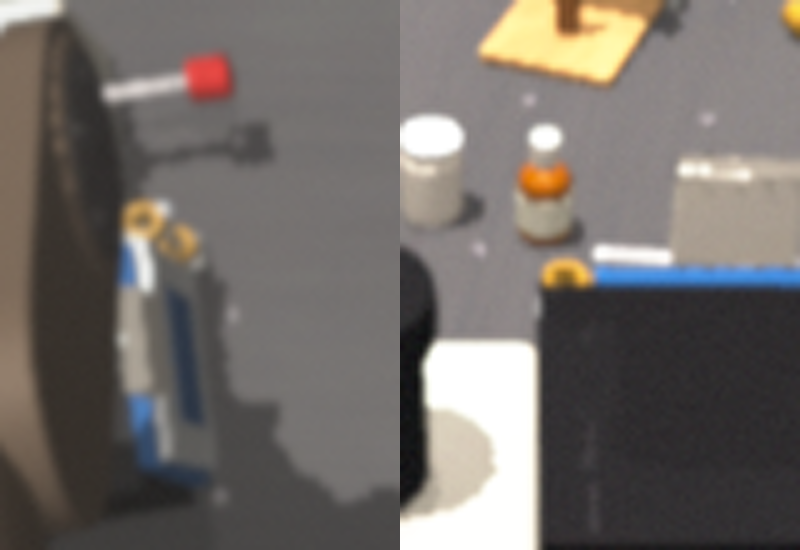

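The door hangs in front of the jamb with both knuckles on their pins, at crop (143,218) and (178,240). Now the red knob at top (186.4,175).

Call:
{"name": "play_rows", "arguments": {
  "series": [
    {"tx":-0.9,"ty":2.4,"tz":0,"roll":-0.002,"grip":4.5},
    {"tx":-0.9,"ty":4,"tz":0,"roll":0,"grip":4.5},
    {"tx":-0.9,"ty":4,"tz":0,"roll":0,"grip":4.5},
    {"tx":-0.9,"ty":3,"tz":0,"roll":0,"grip":4.5},
    {"tx":0,"ty":1,"tz":0,"roll":0,"grip":4.5},
    {"tx":0,"ty":0,"tz":4,"roll":0,"grip":4.5},
    {"tx":0,"ty":0,"tz":4,"roll":0,"grip":4.5},
    {"tx":0,"ty":0,"tz":2,"roll":0,"grip":4.5},
    {"tx":0,"ty":0,"tz":0,"roll":0,"grip":4.5},
    {"tx":0,"ty":0,"tz":0,"roll":0,"grip":4.5}
  ]
}}

```text
t: 17.25
eef_pos: [0.6143, 0.1432, 0.3194]
ee_rot: [[-0.191, 0.982, 0.0], [0.982, 0.191, 0.0], [0.0, 0.0, -1.0]]
wrist_force: [-0.4, -0.3, 1.0]
finger_gap: 0.0449
finger_force: 0.0
```

Run:
```python
from h import *
to([.614,.142,.23],.188)
```

```text
t 17.25 pos [0.6143 0.1432 0.3194] yawY 0.1917235809678641 gap 0.04491197076179404 F [-0.4421 -0.3436  1.0339] roll 0.0037235809678639598 shift cm [-0.1114 -0.0595  8.9395]
```

Call:
{"name": "play_rows", "arguments": {
  "series": [
    {"tx":-0.1,"ty":0,"tz":3,"roll":0.004,"grip":4.5},
    {"tx":0,"ty":0,"tz":3,"roll":0,"grip":4.5},
    {"tx":0,"ty":0,"tz":2,"roll":0,"grip":4.5},
    {"tx":0,"ty":0,"tz":0.9,"roll":0,"grip":4.5},
    {"tx":0,"ty":0,"tz":0,"roll":0,"grip":4},
    {"tx":0,"ty":0,"tz":0,"roll":0,"grip":3.5},
    {"tx":0,"ty":0,"tz":0,"roll":0,"grip":3},
    {"tx":0,"ty":0,"tz":0,"roll":0,"grip":2.7},
    {"tx":0,"ty":0,"tz":0,"roll":0,"grip":2.4},
    {"tx":0,"ty":0,"tz":0,"roll":0,"grip":2},
    {"tx":0,"ty":0,"tz":0,"roll":0,"grip":2},
    {"tx":0,"ty":0,"tz":0,"roll":0,"grip":2}
  ]
}}

```text
t: 18.45
eef_pos: [0.6152, 0.1421, 0.2308]
ee_rot: [[-0.185, 0.983, 0.003], [0.983, 0.185, 0.001], [-0.0, 0.004, -1.0]]
wrist_force: [3.2, 1.0, 5.5]
finger_gap: 0.0219
finger_force: 58.4
```

Call:
{"name": "play_rows", "arguments": {
  "series": [
    {"tx":0.2,"ty":0,"tz":0,"roll":0,"grip":2},
    {"tx":0.2,"ty":0,"tz":0,"roll":0,"grip":2},
    {"tx":0.2,"ty":0,"tz":0,"roll":0,"grip":2},
    {"tx":0.2,"ty":0,"tz":0,"roll":0,"grip":2},
    {"tx":0.2,"ty":0,"tz":0,"roll":0,"grip":2},
    {"tx":0.2,"ty":0,"tz":0,"roll":0,"grip":2},
    {"tx":0,"ty":0,"tz":0,"roll":0,"grip":2},
    {"tx":0,"ty":0,"tz":0,"roll":0,"grip":2}
  ]
}}

```text
t: 19.25
eef_pos: [0.613, 0.154, 0.2308]
ee_rot: [[-0.185, 0.983, 0.003], [0.983, 0.185, 0.001], [-0.0, 0.004, -1.0]]
wrist_force: [2.9, 2.2, 6.2]
finger_gap: 0.0224
finger_force: 58.4
```

Call:
{"name": "play_rows", "arguments": {
  "series": [
    {"tx":0,"ty":0,"tz":0,"roll":0,"grip":2.4},
    {"tx":0,"ty":0,"tz":0,"roll":0,"grip":3},
    {"tx":0,"ty":0,"tz":0,"roll":0,"grip":3.8},
    {"tx":0,"ty":0,"tz":0,"roll":0,"grip":4.5},
    {"tx":0,"ty":0,"tz":0,"roll":0,"grip":4.5},
    {"tx":0,"ty":0,"tz":-2,"roll":0,"grip":4.5},
    {"tx":0,"ty":0,"tz":-4,"roll":0,"grip":4.5},
    {"tx":0,"ty":0,"tz":-4,"roll":0,"grip":4.5},
    {"tx":0,"ty":0,"tz":-4,"roll":0,"grip":4.5},
    {"tx":0,"ty":0,"tz":-4,"roll":0,"grip":4.5},
    {"tx":-4,"ty":0,"tz":0,"roll":0,"grip":4.5},
    {"tx":-4,"ty":0,"tz":0,"roll":0,"grip":4.5},
    {"tx":-4,"ty":0,"tz":0,"roll":0,"grip":4.5},
    {"tx":-4,"ty":0,"tz":0,"roll":0,"grip":4.5},
    {"tx":-4,"ty":0,"tz":0,"roll":0,"grip":4.5},
    {"tx":-4,"ty":0,"tz":0,"roll":0,"grip":4.5},
    {"tx":-4,"ty":0,"tz":0,"roll":0,"grip":4.5},
    {"tx":-4,"ty":0,"tz":0,"roll":0,"grip":4.5}
  ]
}}

```text
t: 21.05
eef_pos: [0.6715, -0.1624, 0.4093]
ee_rot: [[-0.185, 0.983, -0.001], [0.983, 0.185, 0.0], [0.0, -0.001, -1.0]]
wrist_force: [-0.2, -0.0, -0.3]
finger_gap: 0.0448
finger_force: 0.0
```

Run:
```python
from h import *
state()
t=cam('top');s=cam('side')
def cr(c,x,y,w,h,k): return cv2.resize(c['color'][y:y+h,x:x+w,::-1],None,fx=k,fy=k,interpolation=cv2.INTER_CUBIC)
cv2.imwrite('pics/c9.png',np.hstack([cr(t,110,155,100,120,4),cr(s,180,150,160,192,2.5)[:480]]))
hsv=cv2.cvtColor(t['color'],cv2.COLOR_RGB2HSV)
m=cv2.inRange(hsv,(0,170,110),(6,255,255)); m[:,230:]=0
a=onz(t,cv2.findNonZero(m)[:,0].mean(0),.083); d=a-[.6131,.1416,.083]; print('knob',a,'moved along y',d@[-.187,.982,0])
m=cv2.inRange(hsv,(14,100,100),(26,255,255)); m[:,:160]=0;m[:,195:]=0;m[:190]=0;m[230:]=0
n,l,st,ce=cv2.connectedComponentsWithStats(m); print([(int(st[i][4]),ce[i]) for i in range(1,n)])
for z in (.111,.029): print('pred knuckle',proj(t,[.531,.164,z]))
```

```text
t 21.05 pos [ 0.6715 -0.1624  0.4093] yawY 0.18595229437920946 gap 0.04481611636500182 F [-0.1755 -0.024  -0.3384] roll 0 shift cm [ 28.3544 -62.9724  40.9773]
knob [0.6111 0.1532 0.083 ] moved along y 0.011801637442679948
[(29, array([173.7931, 203.1034])), (12, array([181.5833, 207.5833]))]
pred knuckle [[173.6232 203.2184]]
pred knuckle [[180.4304 209.0517]]
```

View pics/c9.png

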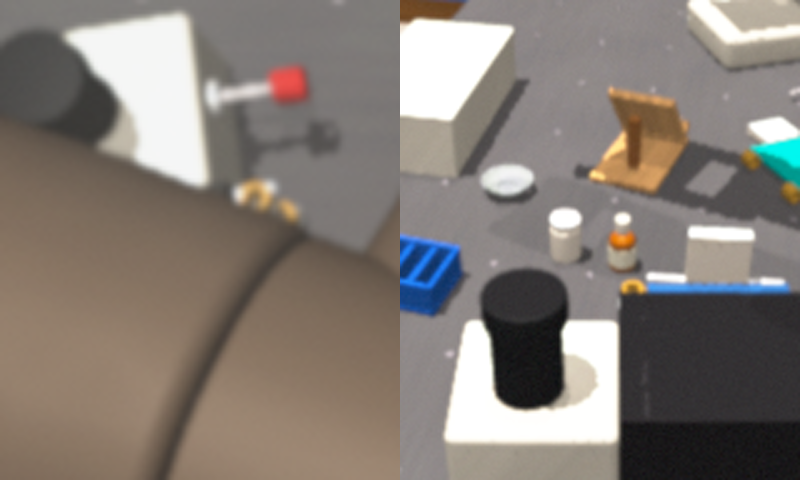

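The knob moved in 11.8 mm, to the middle click. The side view shows the door upright behind the jamb, with its top edge at about (267,261) to (322,263). I'll check by numbers that it is shut.

Run:
```python
from h import *
s=cam('side'); g=cv2.cvtColor(s['color'],cv2.COLOR_RGB2GRAY); hsv=cv2.cvtColor(s['color'],cv2.COLOR_RGB2HSV)
m=((g>185)&(hsv[:,:,1]<40)).astype(np.uint8); m[:255]=0; m[270:]=0; m[:,:274]=0; m[:,345:]=0
n,l,st,ce=cv2.connectedComponentsWithStats(m)
pts=[]
for i in range(1,n):
    if st[i][4]>5: w=onz(s,ce[i],.132); pts.append(w); print(st[i],ce[i],w)
if len(pts)>=2:
    d=pts[0]-pts[-1]; d*=np.sign(d[0]); print('yaw',np.arctan2(d[1],d[0]))
m=cv2.inRange(hsv,(100,130,60),(118,255,255)); m[:255]=0;m[272:]=0;m[:,:270]=0;m[:,340:]=0
q=cv2.findNonZero(m)[:,0]; a,b=[q[abs(q[:,0]-x)<=3].mean(0) for x in(284,326)]; a,b=onz(s,a,.128),onz(s,b,.128); print('jamb',a,b,np.arctan2(*(a-b)[1::-1]))
for x in (-.045,.045): print('home pred',proj(s,[.4662+x*.9824,.1515+x*.1869,.132]))
```

```text
[279 259  16   4  59] [286.2203 260.5763] [0.5027 0.1599 0.132 ]
[320 261  14   3  31] [327.4516 261.9677] [0.4212 0.149  0.132 ]
yaw 0.13255772755039968
jamb [0.5053 0.1704 0.128 ] [0.4237 0.1569 0.128 ] 0.1647570357852829
home pred [[327.2247 260.129 ]]
home pred [[282.386  260.1316]]
```

```bash
python3 -c "
from plant import manip
print(manip.job_done())"
```

```text
the job is handed in; nothing more can be done
None
```

I hung the shield door shut, with both knuckles down on their pins, then pushed the red rod about 12 mm in to its middle click; I saw no bystander move, and handed it in at about 21 s of robot time. No verdict came back. I viewed 11 pictures, one over the limit of 10.

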